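# Level the shelf collars on the market stall

### The job

The shelf board of the stall is to lie level across two threaded uprights. Spin the knurled collar with the two tommy bars along its rod until it stands at the same height as the smooth clamp ring on the other upright, to within 3 mm, and let go of it. The clamp ring stays as it is set, and the goods around stay where they are.

Things in the scene. Friction and masses are not known exactly. Their poses are not given: they have to be found in the camera images.
- collar: the adjustable collar: knurled steel ring, 42 mm across, 16 mm thick, on a vertical threaded rod, with two round tommy bars sticking out level on opposite sides, 122 mm from end to end. Origin: on the rod's axis at the collar's underside, 50 to 56 mm above the table at the start; z up. The bars lie along +x and -x, centre line 8 mm above the origin. Turns with the bars and climbs or sinks as it turns.
- bar_end (a point): centre of the 14 mm ball at the end of one of the collar's two bars (the +x one), 54 mm from the rod's axis; the bars are 8 mm thick. About 2 N pushed sideways here turns the collar; it stays where it is left and cannot be lifted or pressed along the rod.
- post: the rod that carries the collar, 20 mm thick, its top 92 mm above the table, on a round steel foot 76 mm across, 12 mm high, screwed down. Right-hand quick thread: the collar climbs 8 mm per full turn counter-clockwise seen from above and sinks 8 mm per turn clockwise. Origin: on the rod's axis at the table's surface, z up.
- ring: the reference: smooth steel split clamp ring (no knurl, no bars), 42 mm across, 16 mm thick like the collar, two small ears with a cross screw on one side, locked on the other, identical rod. Origin: on the rod's axis at the ring's underside, 64 to 71 mm above the table; z up. Either upright may stand on the left.
- ref_post: the threaded rod that carries the smooth clamp ring; same sizes and origin as the other rod.
- bowl: bystander: small blue ceramic bowl, 64 mm across, 32 mm high; origin at the centre of its underside. Leave it alone.
- mug: bystander: white mug, 76 mm across, 85 mm high; origin at the centre of its underside. Leave it alone.
- candlestick: bystander: turned yellowish candlestick, 84 mm foot, 112 mm high; origin at the centre of its underside. Leave it alone.
- cases: bystander: stack of four disc cases, 125 x 142 x 42 mm; origin at the centre of its underside. Leave it alone.
- coffeepot: bystander: reddish-brown coffee pot, 110 mm across, 168 mm high, handle and spout along its y axis; origin at the centre of its underside. Leave it alone.
- wrench: bystander: steel wrench lying flat; origin at the centre of its underside. Leave it alone.
- jar: bystander: amber glass jar, 70 mm across, 90 mm high; origin at the centre of its underside. Leave it alone.
There are look-alikes about, which are no part of the job. What is shaped like the post but turquoise is not meant.

How it is judged:
At the end, for the whole second after the job is handed in: The collar's underside is within 3 mm of the height of the clamp ring's underside (they are equally thick), and the collar is at rest (z of collar in the frame of ring between -0.003 and 0.003 m and angular speed of collar below 0.2 rad/s); the robot touches nothing.
It fails at once if the clamp ring is shifted by more than 2 mm (distance of ring from where it was at the start of the episode above 0.002 m).
It fails at once if one of the goods is moved by more than 30 mm or tipped over (distance of any of bowl, mug, candlestick, cases, coffeepot, wrench, jar from where it was at the start of the episode above 0.03 m or angle between any of bowl, mug, candlestick, cases, coffeepot, wrench, jar's own z axis and vertical above 0.5 rad).
It also fails if it takes over 53 s, if anything falls off the work surface, if the arm or the gripper's body presses on something with over 40 N, if the wrist force passes 120 N, or if a joint passes its speed limit or range.

### The arm

A 7-joint arm with a two-finger parallel gripper is mounted at the origin on the work surface. World frame = base frame: x ahead of the robot, y to its left, z up, the work surface at z = 0. Lengths are in m, angles in rad, forces in N, time in s.
With the tool pointing down it reaches from about 0.425 to 0.875 m from the base axis. Payload 4.7 kg.
Tool frame: the origin (TCP) lies midway between the tips of the shut fingers; the grasp point (between the pads) lies 19 mm behind it; z points along the fingers, y is the direction in which the jaws open and shut (so a half turn about z gives the same grasp; the last joint's range is limited). The gripper opens to 87 mm and grips with 3 to 60 N. Pads are 19 mm wide; open, the fingers measure 117 mm over their backs; the gripper's body (75 mm by 190 mm) begins 51 mm behind the grasp point.
Start: joints at [1.169, 0.321, -0.07, 1.45, 0.023, 1.371, -0.057], TCP at [0.263, -0.595, 0.184] pointing down, gripper open.
Joint ranges: [-2.86, 2.86], [-0.3, 2.09], [-1.38, 1.24], [0.06, 2.45], [-1.56, 4.7], [0.09, 2.05], [-2.69, 2.69]. Speed limits (rad/s): [2.57, 2.57, 3.14, 3.14, 3.14, 3.14, 3.14].

### API

Orientations are given as a rotation vector (axis times angle).
In Python, from bench import get_state, eyes, job gives the robot as it stands. The module is installed in compiled form; this text tells all that it offers.
- The arm moves only by the shell command python3 -m jog 'ROWS' [FORCE]. ROWS is JSON, a list that holds one entry, the list of rows, each a list of 5 numbers: the opening, from 0 (shut) to 1 (fully open), then the shift along the tool's x, y, z in units of 40 mm (1.0 is 40 mm), then the turn about the tool's z in units of 5 degrees (1.0 is 5 degrees). In form: [[[jaw, dx, dy, dz, turn], ...]]. A call has 1 to 10 rows; each row shifts and turns the commanded pose from where the row before left it, along the tool's axes as they then stand; what a row does not reach is not made up. A row lasts 1/8 s, in which the tool goes at most 62.5 mm and 10.7 degrees, less where a joint would pass 70% of its speed; a pose out of reach is approached as far as the arm can. A call is refused whole if a number of a shift passes 1 or a number of a turn 1, either way. A call with a gripper value outside its range is refused whole. The fingers move at their own pace and stop on an object; FORCE is the grip in N (left out, the last holds). Time passes only in rows, so rows that do not move let the fingers close. It gives the time, the measured TCP pose, the force and the opening at its end, in the units of the state.
- get_state(): the state, without advancing time (a new reading comes with each control period).
- eyes.get_image(name): name is "scene" or "side" or "wrist"; returns (picture, depth): 384x512x3 uint8, red, green, blue; 384x512 float32, m along the optical axis (not along the pixel's ray), 0 where there is no reading.
- eyes.camera_params(name): a dict with "camera_matrix" (3x3 intrinsics, pixels), "k1" (the pictures are not rectified: a ray, as slopes to the right and down, at radius r is drawn at 1 + k1 r^2 times it, then the intrinsics apply), "pose" (4x4, takes a point from camera to world coordinates); the wrist camera has in their place "mount" (4x4, takes a point from camera to tool coordinates, whose origin is the TCP and whose axes are the flange's). Camera axes: x right, y down, z forward; pixel columns grow to the right and rows downward; lengths in m; the calibration is good to about 2 mm. A picture is of the moment at which its call begins: read the wrist's pose just before it. camera_params takes no time and is no camera call.
- job.close_job(): hands the job in, once; it reports no verdict.
The state is a dict: "time": time; "joint_positions": joint angles; "qd": joint speeds; "joint_torque": joint torques, N m; "position": TCP position; "tool_rot": TCP orientation; "ft_force": force on the tool from outside, world axes, zero at the start; "torque": the same for the moment, N m; "grip_width": opening from 0.0 (shut) to 1.0 (fully open).
Only numpy, scipy, OpenCV 4.12 (cv2) and the standard library are available. Lean on these libraries where they do the work, as an engineer would, in place of code of your own. Each camera call takes 0.05 s, during which the arm holds its last target. There are 200 camera calls.

## Working session

There is one attempt and no reset: what is moved stays moved. The work goes in short steps, Python scripts to look and compute and a shell command to move; the robot and the scene stay as the last step left them, time stands still between calls to the robot, and variables do not carry over. Pictures are saved under pics/ and viewed, about 8 in all and at most 12, crops included, and the job is handed in when it is done.

```bash
mkdir -p pics; cat > h.py <<'E'
import numpy as np,cv2
from bench import get_state,eyes,job
from scipy.spatial.transform import Rotation as R
def pose(n,st=None):
    p=eyes.camera_params(n)
    if 'pose' in p: return p,np.array(p['pose'])
    st=st or get_state()
    T=np.eye(4);T[:3,:3]=R.from_rotvec(st['tool_rot']).as_matrix();T[:3,3]=st['position']
    return p,T@np.array(p['mount'])
def ray(p,T,u,v):
    K=np.array(p['camera_matrix']);k=p['k1']
    d=np.array([(u-K[0,2])/K[0,0],(v-K[1,2])/K[1,1]]);s=d.copy()
    for _ in range(20): s=d/(1+k*(s@s))
    return T[:3,3],T[:3,:3]@np.array([s[0],s[1],1])
def plane(p,T,u,v,z):
    o,d=ray(p,T,u,v);return o+d*(z-o[2])/d[2]
def dep(p,T,u,v,D):
    o,d=ray(p,T,u,v);return o+d*D
def proj(p,T,X):
    K=np.array(p['camera_matrix']);c=np.linalg.inv(T)@np.r_[X,1];s=c[:2]/c[2];s=s*(1+p['k1']*(s@s))
    return K[0,0]*s[0]+K[0,2],K[1,1]*s[1]+K[1,2]
E
python3 - <<'E'
from h import *
for n in("scene","side","wrist"):
    p,T=pose(n);im,d=eyes.get_image(n);cv2.imwrite(f'pics/{n}0.png',im[...,::-1]);np.save(f'{n}0.npy',d);print(n,np.round(p['camera_matrix'],1).tolist(),p['k1'],np.round(T,3).tolist())
a=np.hstack([cv2.imread('pics/scene0.png'),cv2.imread('pics/side0.png')]);
s=get_state();print(s)
E
```

```text
scene [[410.6, 0.0, 254.8], [0.0, 410.6, 197.7], [0.0, 0.0, 1.0]] 0.00670062434157349 [[0.901, 0.3, -0.313, 0.883], [0.433, -0.645, 0.63, -0.674], [-0.013, -0.703, -0.711, 0.827], [0.0, 0.0, 0.0, 1.0]]
side [[354.3, 0.0, 252.4], [0.0, 354.3, 197.5], [0.0, 0.0, 1.0]] -0.07690806393059955 [[-0.925, -0.241, 0.295, 0.182], [-0.381, 0.583, -0.718, 0.859], [0.001, -0.776, -0.631, 0.805], [0.0, 0.0, 0.0, 1.0]]
wrist [[336.2, 0.0, 254.7], [0.0, 336.2, 196.0], [0.0, 0.0, 1.0]] -0.07679047984469742 [[0.404, -0.879, -0.255, 0.333], [-0.915, -0.388, -0.111, -0.563], [-0.002, 0.278, -0.961, 0.384], [0.0, 0.0, 0.0, 1.0]]
{'time': 0.15, 'joint_positions': array([ 1.16911302,  0.32169056, -0.07008875,  1.45137287,  0.02264165,
        1.37078532, -0.05692264]), 'qd': array([-0.0015035 , -0.00159155,  0.00160336, -0.00227404,  0.00064772,
        0.00090582, -0.0004812 ]), 'joint_torque': array([ 3.06605707e-04, -4.91793287e+01, -4.04277155e-01, -3.12875354e+01,
       -6.39070384e-02,  4.05704509e-02,  8.21822823e-05]), 'position': array([ 0.26229603, -0.59422528,  0.18359926]), 'tool_rot': array([-3.07256685e+00, -6.48146527e-01,  6.64260852e-04]), 'ft_force': array([ 0.0385713 ,  1.17303852, -0.12810889]), 'torque': array([-0.02275258, -0.02886153,  0.00785661]), 'grip_width': 0.996571125322298}
```

View pics/scene0.png

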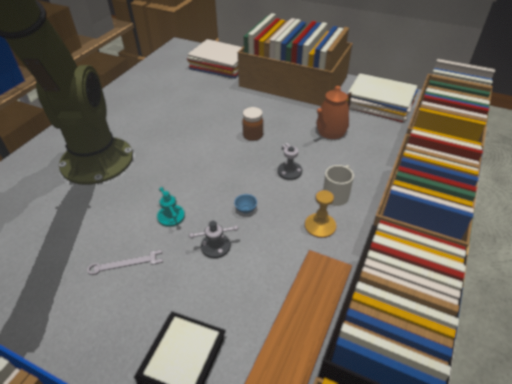

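View pics/side0.png

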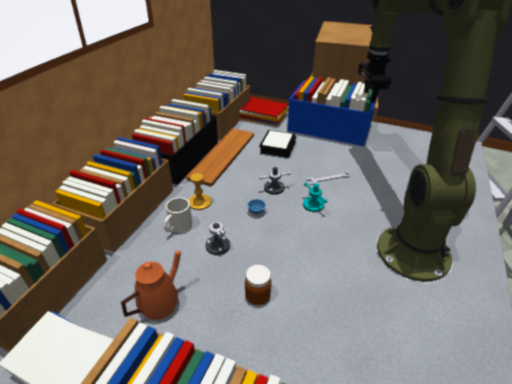

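Scene view: the candidates for the collar upright are the dark foot with bars at (214,238), the dark foot without bars at (290,160) and the turquoise look-alike at (170,205). The description picks (214,238) as the collar and (290,160) as the ring. In the side view these are (274,178) and (217,238). One close crop to check.

```bash
python3 - <<'E'
from h import *
a=cv2.imread('pics/scene0.png');b=cv2.imread('pics/side0.png')
c=lambda i,u,v:cv2.resize(i[v-32:v+32,u-42:u+42],(400,300),interpolation=cv2.INTER_CUBIC)
cv2.imwrite('pics/crop.png',np.vstack([np.hstack([c(a,214,235),c(a,290,160)]),np.hstack([c(b,274,178),c(b,217,238)])]))
for n,l in(("scene",[(215,250),(290,172),(171,219),(213,226),(291,148)]),("side",[(274,188),(217,247),(315,207),(275,168),(215,226)])):
    p,T=pose(n);d=np.load(n+'0.npy')
    for u,v in l: print(n,u,v,np.round(dep(p,T,u,v,d[v,u]),3))
E
```

```text
scene 215 250 [ 0.512 -0.158  0.011]
scene 290 172 [0.572 0.188 0.013]
scene 171 219 [ 0.359 -0.122  0.018]
scene 213 226 [ 0.509 -0.148  0.091]
scene 291 148 [0.567 0.199 0.094]
side 274 188 [ 0.499 -0.122  0.014]
side 217 247 [0.561 0.217 0.011]
side 315 207 [ 0.333 -0.079  0.011]
side 275 168 [ 0.503 -0.136  0.092]
side 215 226 [0.565 0.211 0.092]
```

View pics/crop.png

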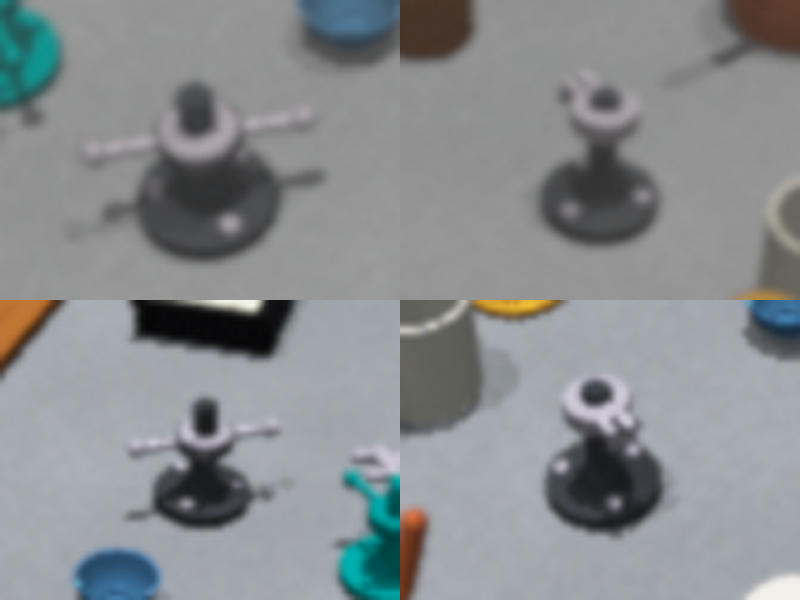

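The crop shows the collar with bars (scene 214,235) and the smooth eared ring (290,160). The bars' balls are at scene (191,235) and (236,228). Now look at the collar from above.

```bash
python3 -m jog '[[[0,0.87,-0.79,0,0],[0,0.87,-0.79,0,0],[0,0.87,-0.79,0,0],[0,0.87,-0.79,0,0],[0,0.87,-0.79,0,0],[0,0.87,-0.79,0,0],[0,0.87,-0.79,0,0],[0,0.87,-0.79,0,0],[0,0.87,-0.79,0,0],[0,0.87,-0.79,0,0]]]'
python3 -m jog '[[[0,0,0,0,0],[0,0,0,0,0]]]'
python3 - <<'E'
from h import *
p,T=pose('wrist');im,d=eyes.get_image('wrist');cv2.imwrite('pics/w1.png',im[...,::-1]);np.save('w1.npy',d);np.save('w1T.npy',T)
print(get_state()['joint_positions'],p['mount'])
p,T=pose('scene');D=np.load('scene0.npy')
for u,v in((191.3,235.4),(236,228.2)):print(plane(p,T,u,v,.061))
for u,v in((333,120),(253,118),(340,185),(245,205),(170,195),(168,205)):print(u,v,dep(p,T,u,v,D[v,u]).round(3))
E
```

```text
time: 1.4
position: [0.4535, -0.1636, 0.1844]
tool_rot: [3.074, 0.648, -0.0]
ft_force: [0.4, -0.7, 0.1]
grip_width: 0.019
time: 1.65
position: [0.4528, -0.1656, 0.1842]
tool_rot: [3.074, 0.648, -0.001]
ft_force: [-0.3, 0.1, 0.4]
grip_width: 0.003
[ 0.74543316 -0.02086484 -0.43985948  1.83834399 -0.00852008  1.3226418
 -0.84881146] [[-2.83121490e-04 -9.60611636e-01 -2.77894232e-01  7.69339067e-02]
 [ 9.99999946e-01 -2.25639997e-04 -2.38828519e-04  1.09745692e-05]
 [ 1.66717401e-04 -2.77894284e-01  9.60611648e-01 -2.00089653e-01]
 [ 0.00000000e+00  0.00000000e+00  0.00000000e+00  1.00000000e+00]]
[ 0.46141457 -0.17518098  0.061     ]
[ 0.54867659 -0.10931071  0.061     ]
333 120 [0.624 0.411 0.073]
253 118 [0.397 0.299 0.085]
340 185 [0.735 0.129 0.076]
245 205 [0.509 0.016 0.006]
170 195 [ 0.341 -0.086  0.068]
168 205 [ 0.354 -0.116  0.063]
```

View pics/w1.png

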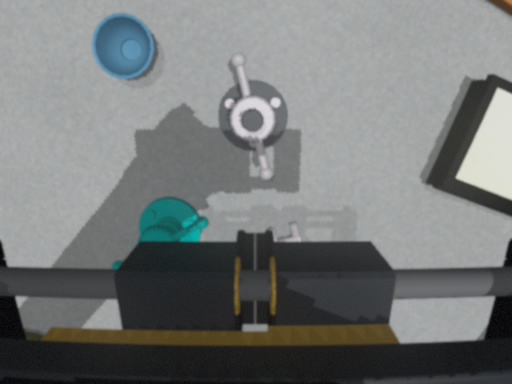

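The wrist view shows the collar's annulus at (252,119) with the rod top in it and the bar balls at (237,60) and (266,173). The turquoise piece is at (172,225) and the bowl at (124,46). Next, the ring from the same relative pose.

```bash
python3 -m jog '[[[0,0.54,-0.82,0,0],[0,0.54,-0.82,0,0],[0,0.54,-0.82,0,0],[0,0.54,-0.82,0,0],[0,0.54,-0.82,0,0],[0,0.54,-0.82,0,0],[0,0.54,-0.82,0,0],[0,0.54,-0.82,0,0],[0,0.54,-0.82,0,0]]]'
python3 -m jog '[[[0,0,0,0,0],[0,0,0,0,0]]]'
cat > m.py <<'E'
from h import *
def cloud(p,T,D):
    v,u=np.mgrid[0:240,0:512];K=np.array(p['camera_matrix'])
    q=cv2.undistortPoints(np.stack([u,v],-1).reshape(-1,1,2).astype(float),K,np.array([p['k1'],0,0,0,0.])).reshape(240,512,2)
    z=D[:240];c=np.stack([q[...,0]*z,q[...,1]*z,z],-1);return c@T[:3,:3].T+T[:3,3]
def meas(T,D,im,guess):
    p=eyes.camera_params('wrist');P=cloud(p,T,D)
    r=np.hypot(P[...,0]-guess[0],P[...,1]-guess[1]);tb=(r>.055)&(r<.09)&(P[...,2]<.006)
    top=(r<.02)&(P[...,2]>.086);ax=P[top].mean(0)[:2]
    r=np.hypot(P[...,0]-ax[0],P[...,1]-ax[1])
    print('axis',ax.round(4),'table z',np.median(P[tb][:,2]).round(4))
    t=(r<.007);a=(r>.0135)&(r<.0185)
    print('rod top',np.median(P[t][:,2]).round(4),'annulus',np.percentile(P[a][:,2],[10,25,50,75,90]).round(4))
E
python3 - <<'E'
from m import *
st=get_state();p,T=pose('wrist',st);im,d=eyes.get_image('wrist');cv2.imwrite('pics/w2.png',im[...,::-1]);np.save('w2.npy',d);np.save('w2T.npy',T)
T1=np.load('w1T.npy')
meas(T1,np.load('w1.npy'),None,(.508,-.142));meas(T,d,im,(.567,.205))
for u,v in((237,60),(266,173),(252,119)):print(plane(p,T1,u,v,.061).round(4))
E
```

```text
time: 2.82
position: [0.5127, 0.1826, 0.1842]
tool_rot: [3.074, 0.643, -0.0]
ft_force: [0.4, 0.5, 0.2]
grip_width: 0.005
time: 3.08
position: [0.5122, 0.1814, 0.184]
tool_rot: [3.074, 0.644, -0.002]
ft_force: [0.1, -0.5, -0.6]
grip_width: 0.012
axis [ 0.5153 -0.1368] table z -0.0002
rod top 0.0686 annulus [0.0119 0.0625 0.0667 0.0683 0.0918]
axis [0.576  0.2081] table z -0.0002
rod top 0.085 annulus [0.0116 0.015  0.084  0.0856 0.0916]
[ 0.5485 -0.1058  0.061 ]
[ 0.4635 -0.173   0.061 ]
[ 0.5056 -0.1395  0.061 ]
```

View pics/w2.png

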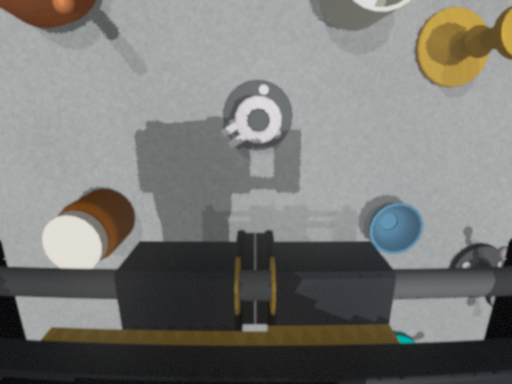

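```bash
python3 - <<'E'
from m import *
p=eyes.camera_params('wrist')
for n,c in(('w1',(.506,-.1394)),('w2',(.567,.205))):
    P=cloud(p,np.load(n+'T.npy'),np.load(n+'.npy'));z=P[...,2];near=np.hypot(P[...,0]-c[0],P[...,1]-c[1])<.06
    for lo,hi in((.055,.0885),(.0885,.1)):
        m=near&(z>lo)&(z<hi);h=np.histogram(z[m],np.arange(lo,hi+.001,.002));print(n,P[m].mean(0).round(4),np.median(z[m]).round(4),h[0])
    m=near&(z>.009)&(z<.016);print('foot',m.sum(),np.median(z[m]),P[m].mean(0),(P[m].min(0)+P[m].max(0))/2)
E
```

```text
w1 [ 0.5078 -0.1383  0.0652] 0.066 [  3  13  81 359 372 696 568   3   0   1   1   1   0   1   0   1   0]
w1 [ 0.5061 -0.1394  0.0915] 0.0916 [ 68 299  59   0   0   0]
foot 1876 0.01181872320682531 [ 0.50883143 -0.13888167  0.01193327] [ 0.50595593 -0.1393822   0.01251233]
w2 [0.5636 0.2062 0.0838] 0.084 [   0    0    0    0    0    0    0    1    1    3    2   46   54  138
 1312  179    3]
w2 [0.568  0.2029 0.0915] 0.0916 [ 75 277  66   0   0   0]
foot 1825 0.011797191599556167 [0.57552327 0.20375959 0.01189267] [0.56822773 0.20303733 0.01250431]
```

```bash
cat >> m.py <<'E'
def ann(T,d,c):
    P=cloud(eyes.camera_params('wrist'),T,d);r=np.hypot(P[...,0]-c[0],P[...,1]-c[1]);z=P[...,2]
    a=z[(r>.0125)&(r<.0195)&(z>.05)&(z<.0885)];t=z[(r<.008)&(z>.0885)]
    print('ann',np.percentile(a,[10,25,50,75,90]).round(4),len(a),'rod',np.median(t).round(4))
E
python3 - <<'E'
from m import *
for n,c in(('w1',(.506,-.1394)),('w2',(.568,.203))): ann(np.load(n+'T.npy'),np.load(n+'.npy'),c)
E
```

```text
ann [0.0662 0.0667 0.0671 0.0676 0.0681] 829 rod 0.0919
ann [0.0832 0.0837 0.0841 0.0847 0.0851] 928 rod 0.0919
```

```bash
python3 -m jog '[[[0,-0.265,0.858,0,0],[0,-0.265,0.858,0,0],[0,-0.265,0.858,0,0],[0,-0.265,0.858,0,0],[0,-0.265,0.858,0,0],[0,-0.265,0.858,0,0],[0,-0.265,0.858,0,0],[0,-0.265,0.858,0,0],[0,-0.265,0.858,0,0]]]'
python3 -m jog '[[[0,0,0,0,0],[0,0,0,0,0]]]'
python3 - <<'E'
from h import *
s=get_state();M=R.from_rotvec(s['tool_rot']).as_matrix();print((M.T@(s['position']-[.506,-.1394,.05])*1000).round(1),M.round(3).tolist())
for r in(44,):
    a=np.radians(np.arange(-25,800,20));q=np.c_[np.cos(a),-np.sin(a)]*r/40
    print(np.c_[np.arange(-5,800,20)[:18],np.diff(q,axis=0)[:18]].round(3).tolist())
E
```

```text
time: 4.25
position: [0.5484, -0.1411, 0.1846]
tool_rot: [3.074, 0.643, -0.001]
ft_force: [-0.0, 0.4, -0.2]
grip_width: 0.006
time: 4.5
position: [0.5487, -0.1382, 0.1844]
tool_rot: [-3.074, -0.645, 0.0]
ft_force: [-0.1, 0.5, 0.1]
grip_width: 0.007
[  39.6   16.  -134.5] [[0.916, 0.402, -0.0], [0.402, -0.916, 0.0], [-0.0, -0.0, -1.0]]
[[-5.0, 0.099, -0.369], [15.0, -0.033, -0.381], [35.0, -0.161, -0.346], [55.0, -0.27, -0.27], [75.0, -0.346, -0.161], [95.0, -0.381, -0.033], [115.0, -0.369, 0.099], [135.0, -0.313, 0.219], [155.0, -0.219, 0.313], [175.0, -0.099, 0.369], [195.0, 0.033, 0.381], [215.0, 0.161, 0.346], [235.0, 0.27, 0.27], [255.0, 0.346, 0.161], [275.0, 0.381, 0.033], [295.0, 0.369, -0.099], [315.0, 0.313, -0.219], [335.0, 0.219, -0.313]]
```

```bash
python3 -m jog '[[[0,0,0.06,0.84,0],[0,0,0,0.84,0],[0,0,0,0.84,0],[0,0,0,0.84,0],[0,0,0,0,0]]]'
python3 -m jog '[[[0,0.099,-0.369,0,0],[0,-0.033,-0.381,0,0],[0,-0.161,-0.346,0,0],[0,-0.27,-0.27,0,0],[0,-0.346,-0.161,0,0],[0,0,0,0,0]]]'
python3 - <<'E'
from h import *
s=get_state();M=R.from_rotvec(s['tool_rot']).as_matrix();x=M.T@(s['position']-[.506,-.1394,.05])*1000;print(x.round(1),np.hypot(*x[:2]),np.degrees(np.arctan2(-x[1],x[0])))
im,d=eyes.get_image('scene');im2,_=eyes.get_image('side')
c=lambda i,u,v:cv2.resize(i[v-60:v+60,u-80:u+80],(400,300),interpolation=cv2.INTER_CUBIC)
cv2.imwrite('pics/c3.png',np.hstack([c(im,214,230),c(im2,274,178)])[...,::-1])
E
```

```text
time: 5.12
position: [0.5478, -0.1382, 0.0479]
tool_rot: [-3.071, -0.65, 0.007]
ft_force: [0.1, 0.2, 0.6]
grip_width: 0.006
time: 5.88
position: [0.4981, -0.0963, 0.0501]
tool_rot: [3.073, 0.646, -0.001]
ft_force: [-0.4, -0.6, -0.2]
grip_width: 0.005
[ 10.2 -42.6  -0.1] 43.80698652436665 76.60220797816606
```

View pics/c3.png

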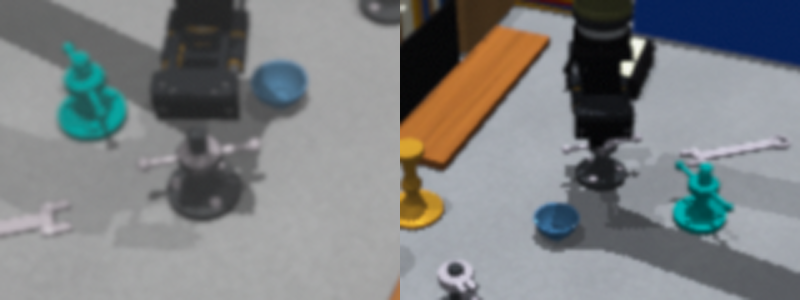

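The bars look unmoved in both views: scene crop (145,162) and (255,143), against (142,162) and (255,145) before. So I need a close look at how the finger sits.

```bash
python3 - <<'E'
from h import *
st=get_state();p,T=pose('wrist',st);im,d=eyes.get_image('wrist');im2,_=eyes.get_image('side');print(st['position'])
cv2.imwrite('pics/c4.png',np.hstack([cv2.resize(im,(400,300)),cv2.resize(im2[135:210,224:324],(400,300),interpolation=cv2.INTER_CUBIC)])[...,::-1])
E
```

```text
[ 0.499739   -0.09615319  0.0503189 ]
```

View pics/c4.png

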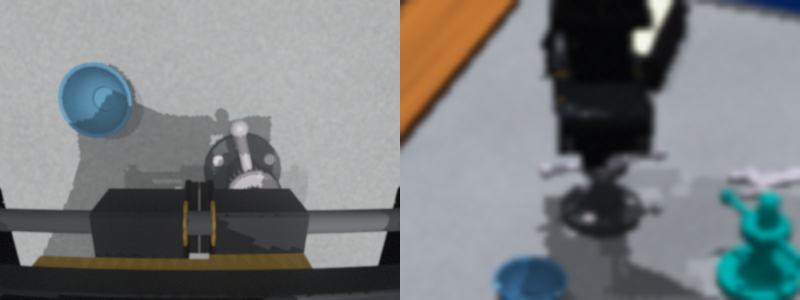

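```bash
python3 - <<'E'
from m import *
st=get_state();p,T=pose('wrist',st);im,d=eyes.get_image('wrist')
P=cloud(p,T,d);c=(.506,-.1394);r=np.hypot(P[...,0]-c[0],P[...,1]-c[1]);z=P[...,2]
for lo,hi in((.0125,.0195),(.025,.046),(.048,.06)):
    m=(r>lo)&(r<hi)&(z>.04)&(z<.089);q=P[m];print(lo,len(q),np.percentile(q[:,2],[5,25,50,75,95]).round(4),q.mean(0).round(3),np.degrees(np.arctan2(q[:,1]-c[1],q[:,0]-c[0])).mean().round(1))
E
```

```text
0.0125 585 [0.066  0.0666 0.067  0.0674 0.068 ] [ 0.519 -0.134  0.067] 24.3
0.025 471 [0.0601 0.0616 0.0624 0.0629 0.0637] [ 0.534 -0.117  0.063] 38.5
0.048 443 [0.061  0.0629 0.0643 0.0653 0.0667] [ 0.548 -0.105  0.065] 39.8
```

The collar's height and bar angle (38.5°) have not changed, so the finger passed the bar without turning it. I'll sweep on to the other bar and watch the force row by row.

```bash
python3 -m jog '[[[0,-0.381,-0.033,0,0],[0,-0.369,0.099,0,0],[0,-0.313,0.219,0,0]]]'
for r in '[[[0,-0.110,0.156,0,0]]]' ; do :; done
python3 -m jog '[[[0,-0.11,0.156,0,0]]]'
python3 -m jog '[[[0,-0.11,0.156,0,0]]]'
python3 -m jog '[[[0,-0.05,0.185,0,0]]]'
python3 -m jog '[[[0,-0.05,0.185,0,0]]]'
python3 -m jog '[[[0,0.015,0.19,0,0]]]'
python3 - <<'E'
from h import *
st=get_state();im,d=eyes.get_image('side');im1,_=eyes.get_image('scene');X=st['position'];print(X)
o=[]
for n,i in(('side',im),('scene',im1)):
    p,T=pose(n);u,v=proj(p,T,X);print(n,u,v);i=i.copy();i[int(v+.5),int(u+.5)]=(255,0,0);u,v=(274,168) if n=='side' else (214,230)
    o.append(cv2.resize(i[v-38:v+37,u-50:u+50],(400,300),interpolation=cv2.INTER_NEAREST))
cv2.imwrite('pics/c5.png',np.hstack(o)[...,::-1])
E
```

```text
time: 6.5
position: [0.4641, -0.124, 0.05]
tool_rot: [3.074, 0.648, -0.001]
ft_force: [0.2, -0.1, 0.0]
grip_width: 0.004
time: 6.62
position: [0.463, -0.1323, 0.0501]
tool_rot: [3.074, 0.645, -0.0]
ft_force: [-0.0, 0.1, 0.1]
grip_width: 0.004
time: 6.75
position: [0.4624, -0.1387, 0.0502]
tool_rot: [3.074, 0.647, 0.001]
ft_force: [0.7, -0.7, -0.3]
grip_width: 0.008
time: 6.88
position: [0.4637, -0.146, 0.0501]
tool_rot: [3.074, 0.648, 0.0]
ft_force: [0.1, 0.2, -0.3]
grip_width: 0.004
time: 7.0
position: [0.465, -0.1534, 0.05]
tool_rot: [-3.074, -0.649, -0.0]
ft_force: [-0.1, 0.1, 0.3]
grip_width: 0.005
time: 7.12
position: [0.4685, -0.1602, 0.05]
tool_rot: [-3.074, -0.648, 0.0]
ft_force: [0.7, -0.2, 0.2]
grip_width: 0.01
[ 0.4684802  -0.16023043  0.04998117]
side 285.75972297149195 176.1720642409303
scene 197.55619796386605 234.92917397194344
```

View pics/c5.png

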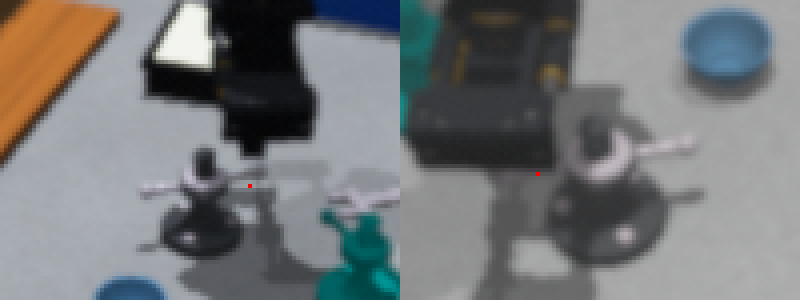

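The other bar wasn't hit either, and in the side crop the visible fingertip (252,152) ends well above the projected TCP (250,186). I'll measure where the finger really ends from the side depth.

```bash
python3 - <<'E'
from h import *
p,T=pose('side');im,d=eyes.get_image('side')
for v in range(158,182,2):
    print(v,[tuple((dep(p,T,u,v,d[v,u])*1000).astype(int)) if d[v,u]>0 else 0 for u in (280,283,286,289,292)])
print(im[158:182:2,286].tolist())
E
```

```text
158 [(np.int64(463), np.int64(-58), np.int64(190)), (np.int64(455), np.int64(-67), np.int64(186)), (np.int64(446), np.int64(-69), np.int64(187)), (np.int64(436), np.int64(-70), np.int64(189)), (np.int64(428), np.int64(-75), np.int64(188))]
160 [(np.int64(465), np.int64(-67), np.int64(176)), (np.int64(456), np.int64(-70), np.int64(176)), (np.int64(447), np.int64(-75), np.int64(176)), (np.int64(438), np.int64(-78), np.int64(176)), (np.int64(429), np.int64(-81), np.int64(177))]
162 [(np.int64(464), np.int64(-66), np.int64(169)), (np.int64(454), np.int64(-66), np.int64(172)), (np.int64(446), np.int64(-74), np.int64(169)), (np.int64(438), np.int64(-79), np.int64(168)), (np.int64(430), np.int64(-87), np.int64(165))]
164 [(np.int64(464), np.int64(-67), np.int64(161)), (np.int64(455), np.int64(-70), np.int64(161)), (np.int64(446), np.int64(-75), np.int64(160)), (np.int64(436), np.int64(-76), np.int64(163)), (np.int64(428), np.int64(-83), np.int64(160))]
166 [(np.int64(531), np.int64(-286), np.int64(0)), (np.int64(520), np.int64(-292), np.int64(0)), (np.int64(468), np.int64(-153), np.int64(98
[... 1186 characters left out ...]
t64(0)), (np.int64(466), np.int64(-241), np.int64(-2))]
178 [(np.int64(505), np.int64(-210), np.int64(-2)), (np.int64(494), np.int64(-216), np.int64(-3)), (np.int64(481), np.int64(-213), np.int64(2)), (np.int64(472), np.int64(-222), np.int64(-1)), (np.int64(461), np.int64(-227), np.int64(-1))]
180 [(np.int64(500), np.int64(-196), np.int64(0)), (np.int64(489), np.int64(-201), np.int64(-1)), (np.int64(477), np.int64(-200), np.int64(2)), (np.int64(468), np.int64(-210), np.int64(-1)), (np.int64(457), np.int64(-213), np.int64(0))]
[[8, 8, 10], [5, 6, 7], [6, 6, 9], [5, 6, 7], [7, 8, 9], [33, 35, 37], [143, 147, 154], [117, 118, 126], [110, 111, 118], [153, 158, 164], [95, 98, 102], [94, 97, 101]]
```

The shut fingers really end at about z = 0.088, some 38 mm above the reported TCP, so they passed over the bars. I'll back off clear of the bar, lower by about 34 mm (TCP to 0.016, still above the foot) and check the force.

```bash
python3 -m jog '[[[0,-0.015,-0.19,0,0],[0,0.05,-0.185,0,0],[0,0.05,-0.185,0,0],[0,0.11,-0.156,0,0],[0,0.11,-0.156,0,0],[0,0,0,0,0]]]'
python3 -m jog '[[[0,0,0,0.25,0],[0,0,0,0.25,0]]]'
python3 -m jog '[[[0,0,0,0.2,0],[0,0,0,0.15,0],[0,0,0,0,0]]]'
python3 -m jog '[[[0,-0.219,0.313,0,0]]]'
python3 -m jog '[[[0,-0.05,0.185,0,0]]]'
python3 -m jog '[[[0,-0.05,0.185,0,0]]]'
python3 -m jog '[[[0,0.033,0.381,0,0],[0,0,0,0,0]]]'
python3 - <<'E'
from m import *
p,T=pose('side');im,d=eyes.get_image('side');X=get_state()['position'];c=np.array([.506,-.1394])
v,u=np.mgrid[145:195,240:315];P=np.array([dep(p,T,a,b,d[b,a]) for a,b in zip(u.ravel(),v.ravel())])
r=np.hypot(*(P[:,:2]-c).T);m=(r>.048)&(r<.064)&(P[:,2]>.05)&(P[:,2]<.075);q=P[m];print(np.c_[np.degrees(np.arctan2(q[:,1]-c[1],q[:,0]-c[0])),q[:,2]*1e3].astype(int).tolist(),X)
cv2.imwrite('pics/c6.png',cv2.resize(im[130:205,224:324],(600,450),interpolation=cv2.INTER_CUBIC)[...,::-1])
E
```

```text
time: 8.02
position: [0.4656, -0.1221, 0.0501]
tool_rot: [-3.073, -0.651, -0.0]
ft_force: [0.1, -0.1, 0.6]
grip_width: 0.006
time: 8.28
position: [0.465, -0.1233, 0.0292]
tool_rot: [-3.074, -0.647, 0.001]
ft_force: [0.6, 0.7, -0.8]
grip_width: 0.009
time: 8.65
position: [0.4648, -0.1228, 0.0154]
tool_rot: [-3.073, -0.648, 0.002]
ft_force: [0.5, -0.0, -0.2]
grip_width: 0.002
time: 8.78
position: [0.4628, -0.1375, 0.0163]
tool_rot: [3.073, 0.652, 0.001]
ft_force: [0.1, 0.0, -0.7]
grip_width: 0.002
time: 8.9
position: [0.4634, -0.1474, 0.0163]
tool_rot: [3.073, 0.646, 0.0]
ft_force: [-0.2, -0.5, -0.5]
grip_width: 0.003
time: 9.02
position: [0.4649, -0.1539, 0.0163]
tool_rot: [3.074, 0.647, 0.001]
ft_force: [0.5, 3.0, 1.0]
grip_width: 0.003
time: 9.28
position: [0.4725, -0.1678, 0.016]
tool_rot: [3.074, 0.646, 0.0]
ft_force: [-0.5, 0.5, -0.5]
grip_width: 0.003
[[-152, 64], [-152, 64], [-153, 60], [-153, 56], [59, 63], [64, 66], [61, 62], [65, 65], [68, 65], [70, 64], [60, 57], [65, 60], [68, 60], [72, 62], [67, 58], [68, 56], [74, 60]] [ 0.4723975  -0.16741494  0.01596521]
```

View pics/c6.png

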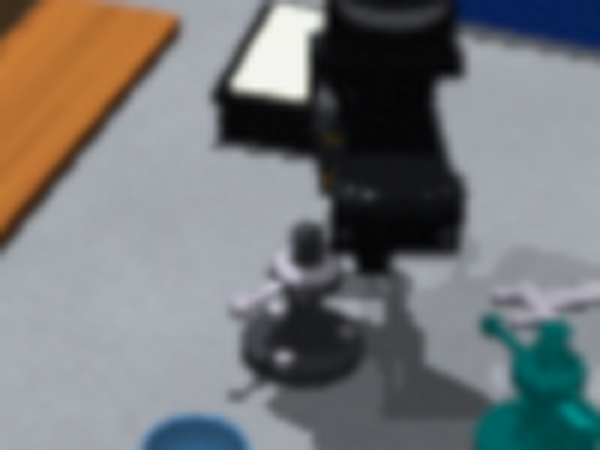

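The side crop shows the bars turned: the near ball is at (240,305) and the finger at (375,265). A 3 N contact was felt, and the collar has turned about 28°. Now one full turn.

```bash
python3 -m jog '[[[0,0.161,0.346,0,0],[0,0.27,0.27,0,0],[0,0.346,0.161,0,0],[0,0.381,0.033,0,0],[0,0.369,-0.099,0,0],[0,0.313,-0.219,0,0],[0,0.219,-0.313,0,0],[0,0.099,-0.369,0,0],[0,-0.033,-0.381,0,0]]]'
python3 -m jog '[[[0,-0.161,-0.346,0,0],[0,-0.27,-0.27,0,0],[0,-0.346,-0.161,0,0],[0,-0.381,-0.033,0,0],[0,-0.369,0.099,0,0],[0,-0.313,0.219,0,0],[0,-0.219,0.313,0,0],[0,-0.099,0.369,0,0],[0,0.033,0.381,0,0],[0,0,0,0,0]]]'
python3 - <<'E'
from m import *
st=get_state();p,T=pose('wrist',st);im,d=eyes.get_image('wrist');ann(T,d,(.506,-.1394))
x=R.from_rotvec(st['tool_rot']).as_matrix().T@(st['position']-[.506,-.1394,0])*1e3;print(x.round(1))
E
```

```text
time: 10.45
position: [0.542, -0.1103, 0.0167]
tool_rot: [3.072, 0.65, 0.005]
ft_force: [0.8, -3.4, 0.4]
grip_width: 0.003
time: 11.7
position: [0.4713, -0.1684, 0.0154]
tool_rot: [-3.075, -0.645, 0.003]
ft_force: [-0.4, 0.4, -0.2]
grip_width: 0.004
ann [0.0749 0.0752 0.0756 0.0761 0.0764] 3467 rod 0.0918
[-43.5  12.6 -15.3]
```

The collar has risen 8.5 mm (top 75.6) and the ring top is at 84.1. That leaves about 380°, so one more turn and one row, then back off and lift.

```bash
python3 -m jog '[[[0,0.161,0.346,0,0],[0,0.27,0.27,0,0],[0,0.346,0.161,0,0],[0,0.381,0.033,0,0],[0,0.369,-0.099,0,0],[0,0.313,-0.219,0,0],[0,0.219,-0.313,0,0],[0,0.099,-0.369,0,0],[0,-0.033,-0.381,0,0]]]'
python3 -m jog '[[[0,-0.161,-0.346,0,0],[0,-0.27,-0.27,0,0],[0,-0.346,-0.161,0,0],[0,-0.381,-0.033,0,0],[0,-0.369,0.099,0,0],[0,-0.313,0.219,0,0],[0,-0.219,0.313,0,0],[0,-0.099,0.369,0,0],[0,0.033,0.381,0,0],[0,0.161,0.346,0,0]]]'
python3 -m jog '[[[0,0,0,0,0],[0,-0.161,-0.346,0,0],[0,0,0,-0.84,0],[0,0,0,-0.84,0],[0,0,0,-0.84,0],[0,0,0,-0.84,0],[0,0,0,-0.84,0],[0,-0.4,0,0,0],[0,0,0,0,0],[0,0,0,0,0]]]'
python3 - <<'E'
from m import *
st=get_state();p,T=pose('wrist',st);im,d=eyes.get_image('wrist');cv2.imwrite('pics/w3.png',im[...,::-1])
ann(T,d,(.506,-.1394));ann(np.load('w2T.npy'),np.load('w2.npy'),(.568,.203))
E
```

```text
time: 12.88
position: [0.542, -0.1103, 0.0168]
tool_rot: [3.072, 0.65, 0.005]
ft_force: [0.4, -2.4, 0.7]
grip_width: 0.004
time: 14.12
position: [0.4822, -0.1777, 0.0152]
tool_rot: [-3.073, -0.646, 0.005]
ft_force: [-1.5, 2.0, 1.2]
grip_width: 0.002
time: 15.38
position: [0.4565, -0.1724, 0.1829]
tool_rot: [-3.073, -0.648, 0.002]
ft_force: [-0.2, 0.2, -0.2]
grip_width: 0.002
ann [0.0832 0.0837 0.0842 0.0847 0.085 ] 934 rod 0.0919
ann [0.0832 0.0837 0.0841 0.0847 0.0851] 928 rod 0.0919
```

View pics/w3.png

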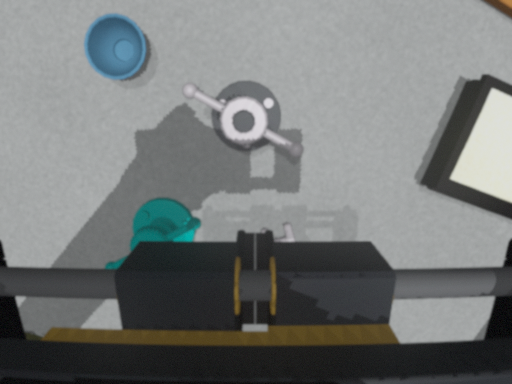

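The collar at (243,118) is free, with the gripper well clear of it. The bowl (116,46) and the turquoise piece are where they were. The heights match to 0.1 mm.

```bash
python3 -c "
from bench import job;print(job.close_job())"
```

```text
the job is handed in; nothing more can be done
None
```

The collar now stands level with the clamp ring. The last wrist depth reading put the collar's top face at 84.2 mm and the ring's at 84.1 mm, with both rod tops at 91.9 mm. I turned it by pushing a bar round with the shut fingers, about 2.1 turns counter-clockwise. Then I backed off, lifted clear to a TCP height of 0.18 m and handed in at about 15.4 s.

- **First sweep missed:** the fingers passed over both bars without touching them. The side camera's depth showed the shut fingertips about 38 mm above the reported TCP, so I lowered the tool by that much and it worked. Contact forces at the readings were about 3 N.
- **Not re-checked:** I did not look at the ring again after the turning, but the arm never touched it and it was measured beforehand. In the last wrist view the bowl had not moved. I did not check the other goods again, but no unexpected force showed in the readings.

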